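# Put the sockets back on their strip in order of size

### The job

Put the five steel sockets back on the black socket strip in order of size: the smallest on the ring next to the hanging loop, then each larger one on the next ring, to the largest at the far end. Stand each socket upright with its mouth up, centred on its ring, and leave the other things on the bench where they lie.

Things in the scene. Friction and masses are not known exactly. Their poses are not given: they have to be found in the camera images.
- socket_20: The smallest of five plain bright-steel hexagon sockets: an upright cylinder 20 mm in diameter and 30 mm tall, with a hexagonal mouth in its top. Loose, 40 to 420 g. Origin at the centre of its underside, z along its axis towards the mouth (up at the start).
- socket_28: The second smallest of five plain bright-steel hexagon sockets: an upright cylinder 28 mm in diameter and 42 mm tall, with a hexagonal mouth in its top. Loose, 40 to 420 g. Origin at the centre of its underside, z along its axis towards the mouth (up at the start).
- socket_36: The middle-sized of five plain bright-steel hexagon sockets: an upright cylinder 36 mm in diameter and 54 mm tall, with a hexagonal mouth in its top. Loose, 40 to 420 g. Origin at the centre of its underside, z along its axis towards the mouth (up at the start).
- socket_45: The second largest of five plain bright-steel hexagon sockets: an upright cylinder 45 mm in diameter and 66 mm tall, with a hexagonal mouth in its top. Loose, 40 to 420 g. Origin at the centre of its underside, z along its axis towards the mouth (up at the start).
- socket_54: The largest of five plain bright-steel hexagon sockets: an upright cylinder 54 mm in diameter and 78 mm tall, with a hexagonal mouth in its top. Loose, 40 to 420 g. Origin at the centre of its underside, z along its axis towards the mouth (up at the start).
- strip: Socket strip lying fixed on the bench: a flat black bar 66 mm wide (its x), 312 mm long (its y), 6 mm thick, with a bent steel hanging loop 22 mm long at one end only, the +y end. Its top carries a row of five equal thin steel rings 36 mm across, flush with the top, 65 mm apart: centres at x = 0 and y = +130, +65, 0, -65, -130 mm, the one at +130 next to the loop. The top is flat; sockets simply stand on it. Origin at the centre of its underside, z up. It may lie at any yaw.
- tape_measure: Yellow tape measure lying on its side, 62x85x37 mm, loose; not part of the job. Origin at the centre of its underside.
- tape_roll: Brown roll of tape lying flat, 101 mm across, 24 mm high, loose; not part of the job. Origin at the centre of its underside.
- spanner_13: Small flat open-end spanner, 161 mm long (its y), 32 mm wide, 6 mm thick, loose; not part of the job. Origin at the centre of its underside.

How it is judged:
By the outcome, as a careful person would: the job done as asked, in the order asked, and still so for the second after the job is handed in, with the robot touching nothing.
It also fails if it takes over 118 s, if anything falls off the work surface, if the arm or the gripper's body presses on something with over 40 N, if the wrist force passes 120 N, or if a joint passes its speed limit or range.

### The arm

A 6-joint arm with a two-finger parallel gripper is mounted at the origin on a cart in front of the work surface, level with it; the furniture and walls round the work are solid. World frame = base frame: x ahead of the robot, y to its left, z up, the work surface at z = 0. Lengths are in m, angles in rad, forces in N, time in s.
With the tool pointing down it reaches from about 0.25 to 0.775 m from the base axis. Payload 8.9 kg.
Tool frame: the origin (TCP) lies between the finger pads; the fingertips stand 11 mm ahead of it and the grasp point (between the pads) lies 8 mm behind it; z points along the fingers, y is the line along which they close (so a half turn about z gives the same grasp; the last joint's range is limited). The gripper opens to 85 mm and grips with 20 to 120 N. Pads are 22 mm wide; open, the fingers measure 114 mm over their backs; the gripper's body (76 mm by 85 mm) begins 54 mm behind the grasp point. The pads swing forward as they close: fully open they stand 13 mm farther back than shut.
Start: joints at [-1.313, 0.291, -0.153, 1.127, 0, 1.431], TCP at [0.203, -0.484, 0.242] pointing down, gripper open.
Joint ranges: [-2.52, 2.52], [-0.91, 1.74], [-1.3, 1.37], [-1.96, 2.02], [-1.52, 1.47], [-3.14, 3.14]. Speed limits (rad/s): [2.22, 2.22, 2.79, 3.14, 3.14, 3.14].

### API

Orientations are given as a unit quaternion [w, x, y, z].
In Python, from bench import observe, vision, sign_off, models gives the robot as it stands.
- The arm moves only by the tool arm_command, never from a script. Its argument "rows" is a list of rows, each a list of 7 numbers: the shift along the tool's x, y, z in mm, then the turn, a rotation vector about the tool's x, y, z in degrees, then the closure, from 0 (fully open) to 1 (shut). A call has 1 to 20 rows; each row shifts and turns the commanded pose from where the row before left it, along the tool's axes as they then stand; what a row does not reach is not made up. A row lasts 1/10 s, in which the tool goes at most 50 mm and 8.59 degrees, less where a joint would pass 70% of its speed; a pose out of reach is approached as far as the arm can. A call with a gripper value outside its range is refused whole. The fingers move at their own pace and stop on an object; the grip force is fixed at half the most. Time passes only in rows, so rows that do not move let the fingers close. It gives the time, the measured TCP pose, the force, the opening and the grip force at its end, in the units of the state.
- observe(): the state, without advancing time (a new reading comes with each control period).
- vision.grab_frame(name): name is "side" or "top" or "wrist"; returns the picture (384x512x3 uint8, red, green, blue); there is no depth.
- vision.camera_params(name): a dict with "K" (3x3 intrinsics, pixels), "distortion" ([k1, k2, p1, p2, k3] as OpenCV has them; the pictures are not rectified), "rvec" (rotation vector, rad) and "tvec" (3), from world to camera coordinates, as OpenCV has them; the wrist camera has in their place "mount" (4x4, takes a point from camera to tool coordinates, whose origin is the TCP and whose axes are the flange's). Camera axes: x right, y down, z forward; pixel columns grow to the right and rows downward; lengths in m; the calibration is good to about 2 mm. A picture is of the moment at which its call begins: read the wrist's pose just before it. camera_params takes no time and is no camera call.
- sign_off(): hands the job in; it is judged then, once.
Trained networks look in the newest picture that a camera, given by its name, has taken for a name from the list of things; names that differ only in an ending like _2 or _b are one class to them, and where a whole thing is asked for, a point or a joint stands for the part that bears it (a point fixed in the world has none). Each returns a list of dicts, best first, with "p" (0 to 1); they miss things now and then, are a little off and sometimes report something else, mostly with a low value. They report only what shows in the picture. A call takes as long as a camera call.
- models.boxes_of(label, camera): "extent" ([centre column, centre row, width, height] in pixels, round what is visible of it).
- models.trace(label, camera): "pixels" (384x512 bool, what is visible of it) and "extent" ([centre column, centre row, width, height] in pixels, round what is visible of it).
The state is a dict: "time_s": time; "joint_positions": joint angles; "dq": joint speeds; "effort": joint torques, N m; "eef_pos": TCP position; "orientation": TCP orientation; "ft_force": force on the tool from outside, world axes, zero at the start; "wrist_torque": the same for the moment, N m; "gripper_width": finger opening in m; "grip_force": force on a finger pad.
Only numpy, scipy, OpenCV 4.12 (cv2) and the standard library are available. Lean on these libraries where they do the work, as an engineer would, in place of code of your own. Each camera call takes 0.05 s, during which the arm holds its last target. There are 200 camera calls.

## Working session

There is one attempt and no reset: what is moved stays moved. The work goes in short steps, Python scripts to look and compute and a tool call to move; the robot and the scene stay as the last step left them, time stands still between calls to the robot, and variables do not carry over. Pictures are saved under pics/ and viewed, at most 17 in all, crops included, and the job is handed in when it is done.

Besides the shell and the picture viewer there is one more tool, called after "Call:" as name(argument=value, ...) on one line, values as JSON. arm_command: Moves the arm, as the interface text tells. Its arguments: {"type":"object","properties":{"rows":{"type":"array"}},"required":["rows"]}

```bash
mkdir -p pics; cat > h.py <<'E'
import numpy as np,cv2
from bench import observe,vision,models
def grab(n,f=None):
    im=vision.grab_frame(n)
    if f: cv2.imwrite('pics/'+f,im[:,:,::-1])
    return im
def ray(n,uv,st=None):
    c=vision.camera_params(n);K=np.array(c['K']);d=np.array(c['distortion'])
    p=cv2.undistortPoints(np.array([[uv]],float),K,d)[0,0];r=np.array([p[0],p[1],1.])
    if 'mount' in c:
        M=np.array(c['mount']);w,x,y,z=st['orientation']
        from scipy.spatial.transform import Rotation as R
        Rt=R.from_quat([x,y,z,w]).as_matrix()
        return Rt@M[:3,3]+np.array(st['eef_pos']),Rt@M[:3,:3]@r
    Rm=cv2.Rodrigues(np.array(c['rvec'],float))[0];t=np.array(c['tvec'],float).ravel()
    return -Rm.T@t,Rm.T@r
def atz(n,uv,z,st=None):
    o,d=ray(n,uv,st);return o+d*(z-o[2])/d[2]
def proj(n,P):
    c=vision.camera_params(n)
    return cv2.projectPoints(np.array(P,float).reshape(-1,3),np.array(c['rvec'],float),np.array(c['tvec'],float),np.array(c['K']),np.array(c['distortion']))[0][:,0]
E
python3 - <<'E'
from h import *
s=observe();print(s['time_s'],s['eef_pos'],s['orientation'])
for n in('top','side'):
    grab(n,n+'0.png')
    c=vision.camera_params(n);o,_=ray(n,(256,192));print(n,o,np.array(c['K']).tolist())
    for l in ['socket_20','socket_28','socket_36','socket_45','socket_54','strip']:
        print(l,[(round(b['p'],2),np.round(b['extent']).tolist()) for b in models.boxes_of(l,n)[:3]])
print(vision.camera_params('wrist')['mount'])
E
```

```text
0.0 [ 0.20277589 -0.48379442  0.24171983] [-6.70664250e-04  9.80385498e-01  1.97088362e-01 -5.12143769e-05]
top [0.26800752 0.05657247 1.20405481] [[435.6969530419462, 0.0, 257.37047113898484], [0.0, 435.6969530419462, 188.65043894632595], [0.0, 0.0, 1.0]]
socket_20 [(0.85, [137.0, 187.0, 21.0, 23.0]), (0.68, [185.0, 214.0, 16.0, 19.0]), (0.62, [382.0, 243.0, 15.0, 14.0])]
socket_28 [(0.85, [137.0, 187.0, 21.0, 23.0]), (0.68, [185.0, 214.0, 16.0, 19.0]), (0.62, [382.0, 243.0, 15.0, 14.0])]
socket_36 [(0.85, [137.0, 187.0, 21.0, 23.0]), (0.68, [185.0, 214.0, 16.0, 19.0]), (0.62, [382.0, 243.0, 15.0, 14.0])]
socket_45 [(0.85, [137.0, 187.0, 21.0, 23.0]), (0.68, [185.0, 214.0, 16.0, 19.0]), (0.62, [382.0, 243.0, 15.0, 14.0])]
socket_54 [(0.85, [137.0, 187.0, 21.0, 23.0]), (0.68, [185.0, 214.0, 16.0, 19.0]), (0.62, [382.0, 243.0, 15.0, 14.0])]
strip [(0.81, [277.0, 176.0, 75.0, 105.0])]
side [0.22128657 0.99428865 0.8642059 ] [[354.21395070937655, 0.0, 258.1718593470035], [0.0, 354.21395070937655, 192.56778422762196], [0.0, 0.0, 1.0]]
socket_20 [(0.86, [244.0, 272.0, 16.0, 32.0]), (0.83, [276.0, 239.0, 16.0, 25.0]), (0.48, [229.0, 245.0, 9.0, 13.0])]
socket_28 [(0.86, [244.0, 272.0, 16.0, 32.0]), (0.83, [276.0, 239.0, 16.0, 25.0]), (0.48, [229.0, 245.0, 9.0, 13.0])]
socket_36 [(0.86, [244.0, 272.0, 16.0, 32.0]), (0.83, [276.0, 239.0, 16.0, 25.0]), (0.48, [229.0, 245.0, 9.0, 13.0])]
socket_45 [(0.86, [244.0, 272.0, 16.0, 32.0]), (0.83, [276.0, 239.0, 16.0, 25.0]), (0.48, [229.0, 245.0, 9.0, 13.0])]
socket_54 [(0.86, [244.0, 272.0, 16.0, 32.0]), (0.83, [276.0, 239.0, 16.0, 25.0]), (0.48, [229.0, 245.0, 9.0, 13.0])]
strip [(0.97, [256.0, 194.0, 74.0, 38.0])]
[[-2.47628998e-04 -9.64551730e-01 -2.63893725e-01  6.58123313e-02]
 [ 9.99999912e-01 -1.49485312e-04 -3.91986052e-04  9.15273467e-04]
 [ 3.38642589e-04 -2.63893799e-01  9.64551682e-01 -1.30988397e-01]
 [ 0.00000000e+00  0.00000000e+00  0.00000000e+00  1.00000000e+00]]
```

View pics/top0.png

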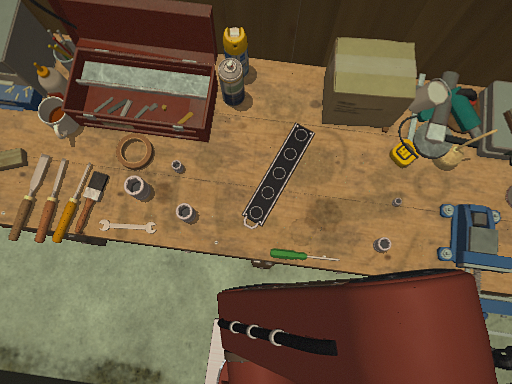

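View pics/side0.png

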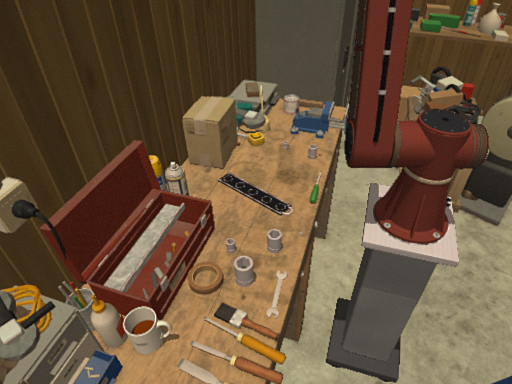

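The top view shows the strip from (305,128) to (250,222), with its loop at the lower end, (250,222). The sockets stand at about (137,187), (185,213), (177,167), (383,243) and (397,202). The side view shows the same things, and the loop end there is (290,210).

```bash
cat > m.py <<'E'
from h import *
from scipy.optimize import least_squares
a=np.linspace(0,2*np.pi,60)
def cyl(x,y,r,h,z0=0):
    c=np.c_[x+r*np.cos(a),y+r*np.sin(a),0*a]
    return np.r_[c+[0,0,z0],c+[0,0,z0+h]]
def bb(n,P):
    p=proj(n,P);lo,hi=p.min(0),p.max(0);return np.r_[(lo+hi)/2,hi-lo]
E
python3 - <<'E'
from m import *
T={};
for n in('top','side'):
    grab(n); T[n]=[(m['p'],np.array(m['extent'])) for m in models.trace('socket_20',n)]
    print(n,[(round(p,2),np.round(e,1).tolist()) for p,e in T[n]])
seeds=[(137,187),(185,213),(177,167),(383,243),(397,202)]
D=[(54,78),(45,66),(28,42),(36,54),(20,30)]
for s in seeds:
    g=atz('top',s,.03)
    et=min(T['top'],key=lambda q:np.hypot(*(q[1][:2]-s)))[1]
    ps=proj('side',[*g[:2],.025])[0]
    es=min(T['side'],key=lambda q:np.hypot(*(q[1][:2]-ps)))[1]
    if np.hypot(*(et[:2]-s))>8 or np.hypot(*(es[:2]-ps))>12: print('miss',s,et,es,ps)
    f=lambda v:np.r_[bb('top',cyl(*v))-et,bb('side',cyl(*v))-es]
    r=least_squares(f,[g[0],g[1],.02,.05],x_scale=[.1,.1,.01,.01]);print(s,'x,y,r,h mm',np.round(r.x*1000,1),'res',np.round(r.fun,1))
    for d,h in D:
        f2=lambda v:np.r_[bb('top',cyl(*v,d/2e3,h/1e3))-et,bb('side',cyl(*v,d/2e3,h/1e3))-es]
        q=least_squares(f2,g[:2]);print('   ',d,np.round(q.x*1000,1),round(q.cost,2))
for n in('top','side'):
    im=grab(n);m=models.trace('strip',n)[0];M=m['pixels'];print(n,m['p'],M.sum())
    c=vision.camera_params(n)
    # rectified ground-plane z=6mm ortho image 0.5mm/px around strip
    X,Y=np.meshgrid(np.arange(.15,.55,.0006),np.arange(-.25,.25,.0006),indexing='ij')
    p=proj(n,np.c_[X.ravel(),Y.ravel(),0*X.ravel()+.006]).astype(np.float32)
    o=cv2.remap(im,p[:,0].reshape(X.shape),p[:,1].reshape(X.shape),cv2.INTER_LINEAR)
    k=cv2.remap(M.astype(np.uint8),p[:,0].reshape(X.shape),p[:,1].reshape(X.shape),cv2.INTER_NEAREST)
    dk=((o.max(2)<60)&(k>0)).astype(np.uint8)
    dk=cv2.morphologyEx(dk,cv2.MORPH_CLOSE,np.ones((25,25)))
    dk=cv2.morphologyEx(dk,cv2.MORPH_OPEN,np.ones((15,15)))
    cs=max(cv2.findContours(dk,0,2)[0],key=cv2.contourArea)
    R=cv2.minAreaRect(cs)
    f=lambda q:(.15+q[1]*.0006,-.25+q[0]*.0006)
    print(n,'centre',f(R[0]),'size',np.array(R[1])*.6,'corners',[np.round(f(q),4).tolist() for q in cv2.boxPoints(R)])
    g=cv2.cvtColor(o,cv2.COLOR_RGB2GRAY)
    for hc in (cv2.HoughCircles(g,cv2.HOUGH_GRADIENT,1.5,70,param1=80,param2=25,minRadius=24,maxRadius=36),):
        if hc is not None: print([np.round([*f(q[:2]),q[2]*.0006],4).tolist() for q in hc[0] if k[int(q[1]),int(q[0])]])
    o=o.copy();cv2.polylines(o,[np.int32(cv2.boxPoints(R))],True,(255,0,0),1)
    cv2.imwrite(f'pics/ortho_{n}.png',o[::1,::1,::-1])
    print(o.shape)
a1=cv2.imread('pics/ortho_top.png');b1=cv2.imread('pics/ortho_side.png')
cv2.imwrite('pics/ortho.png',np.hstack([a1[:600,220:620],b1[:600,220:620]]))
E
```

```text
top [(0.78, [137.2, 189.6, 26.7, 24.3]), (0.76, [380.4, 244.2, 13.9, 12.3]), (0.74, [184.1, 211.5, 14.7, 17.8]), (0.61, [396.2, 200.9, 7.9, 8.0]), (0.4, [176.9, 167.2, 13.6, 13.7])]
side [(0.8, [273.9, 238.4, 17.5, 27.6]), (0.79, [243.8, 271.9, 21.3, 32.0]), (0.69, [230.4, 246.1, 6.7, 13.1])]
(137, 187) x,y,r,h mm [461.6 415.7  27.9  71.6] res [-0.4 -0.7  0.7  0.9  0.7 -0.2 -0.9 -0.9]
    54 [461.  415.9] 2.99
    45 [462.3 416.6] 38.24
    28 [464.8 416.8] 326.42
    36 [463.6 416.9] 152.49
    20 [465.9 416.2] 563.81
(185, 213) x,y,r,h mm [416.3 274.6  18.9  81.2] res [ 0.5  0.3  4.3  0.6 -0.1  0.6 -4.9 -0.9]
    54 [416.9 273.1] 73.21
    45 [417.5 273.6] 29.9
    28 [419.  273.4] 137.75
    36 [418.2 273.7] 54.93
    20 [419.9 272.7] 275.33
(177, 167) x,y,r,h mm [542.3 322.8  13.6  34.6] res [-0.  -0.2 -1.7 -1.2  0.3 -0.   2.7  0.8]
    54 [536.5 320.7] 369.27
    45 [538.1 322. ] 176.16
    28 [541.4 323. ] 8.94
    36 [539.8 322.8] 56.37
    20 [542.9 322.9] 21.16
miss (383, 243) [380.4 244.2  13.9  12.3] [273.9 238.4  17.5  27.6] [311.20191189 151.28897195]
(383, 243) x,y,r,h 
[... 683 characters left out ...]
.2671814 ] corners [[0.5475999712944031, 0.009499999694526196], [0.40959998965263367, 0.06360000371932983], [0.4334999918937683, 0.12479999661445618], [0.5716000199317932, 0.07079999893903732]]
[[0.4474000036716461, 0.08529999852180481, 0.018200000748038292], [0.5077999830245972, 0.061000000685453415, 0.018200000748038292]]
(667, 834, 3)
side 0.88 983
side centre (0.4916384765624999, 0.07363459472656247) size [ 60.85819702 146.92446899] corners [[0.5476999878883362, 0.01720000058412552], [0.4120999872684479, 0.0738999992609024], [0.43560001254081726, 0.12999999523162842], [0.5712000131607056, 0.07339999824762344]]
[[0.4205000102519989, 0.1014999970793724, 0.017100000753998756]]
(667, 834, 3)
```

```bash
python3 - <<'E'
from m import *
outs=[]
for n in('top','side'):
    im=grab(n)
    x0,y0,s=.35,-.13,.0008
    X,Y=np.meshgrid(np.arange(x0,.80,s),np.arange(y0,.25,s),indexing='ij')
    p=proj(n,np.c_[X.ravel(),Y.ravel(),0*X.ravel()+.006]).astype(np.float32)
    o=cv2.remap(im,p[:,0].reshape(X.shape),p[:,1].reshape(X.shape),cv2.INTER_CUBIC)
    dk=(o.max(2)<50).astype(np.uint8)
    dk=cv2.morphologyEx(dk,cv2.MORPH_CLOSE,np.ones((9,9)))
    dk=cv2.morphologyEx(dk,cv2.MORPH_OPEN,np.ones((9,9)))
    cs=[c for c in cv2.findContours(dk,0,2)[0] if cv2.contourArea(c)>6000]
    f=lambda q:(x0+q[1]*s,y0+q[0]*s)
    o=o.copy()
    for c in cs:
        R=cv2.minAreaRect(c);b=cv2.boxPoints(R)
        print(n,'centre',np.round(f(R[0]),4),'size',np.array(R[1])*s,'corners',[np.round(f(q),4).tolist() for q in b])
        cv2.polylines(o,[np.int32(b)],True,(255,0,0),1)
    g=cv2.cvtColor(o,cv2.COLOR_RGB2GRAY)
    hc=cv2.HoughCircles(g,cv2.HOUGH_GRADIENT,1.5,60,param1=80,param2=18,minRadius=20,maxRadius=25)
    if hc is not None: print(sorted([np.round([*f(q[:2]),q[2]*s],4).tolist() for q in hc[0]]))
    outs.append(o[::-1,::-1,::-1][:, :400])
cv2.imwrite('pics/ortho2.png',np.hstack(outs)[:600,:800])
E
```

```text
top centre [0.5653 0.035 ] size [0.06168635 0.31024648] corners [[0.6974999904632568, -0.05180000141263008], [0.4099000096321106, 0.06449999660253525], [0.43299999833106995, 0.1216999962925911], [0.7207000255584717, 0.005400000140070915]]
[[0.4465999901294708, 0.08540000021457672, 0.017899999395012856], [0.5090000033378601, 0.061400000005960464, 0.017899999395012856], [0.567799985408783, 0.038600001484155655, 0.017899999395012856], [0.6277999877929688, 0.012199999764561653, 0.019200000911951065], [0.6877999901771545, -0.010599999688565731, 0.017899999395012856], [0.800599992275238, 0.2125999927520752, 0.01769999973475933]]
side centre [0.564  0.0382] size [0.04936982 0.30734521] corners [[0.6966999769210815, -0.04309999942779541], [0.4124999940395355, 0.07400000095367432], [0.43130001425743103, 0.11959999799728394], [0.715499997138977, 0.0024999999441206455]]
[[0.42980000376701355, 0.21979999542236328, 0.016599999740719795], [0.4453999996185303, 0.08540000021457672, 0.019200000911951065], [0.5041999816894531, 0.05900000035762787, 0.017899999395012856], [0.5630000233650208, 0.04580000042915344, 0.019200000911951065], [0.6254000067710876, 0.018200000748038292, 0.019200000911951065], [0.6913999915122986, -0.023800000548362732, 0.019200000911951065]]
```

View pics/ortho2.png

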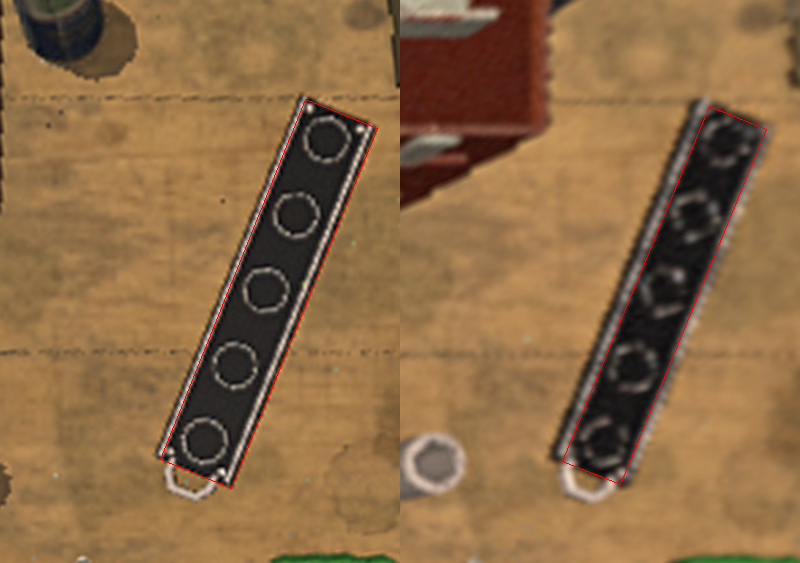

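The orthophotos at z = 6 mm from both cameras agree to about 2 mm. The loop is at the near end, and the rings run from (0.4465, 0.086) to (0.6875, -0.0115). Next come the two sockets on the right.

```bash
python3 - <<'E'
from m import *
s=observe();print(s['time_s'])
grab('top');T=[np.array(m['extent']) for m in models.trace('socket_20','top')]
B=[np.array(m['extent']) for m in models.boxes_of('socket_20','top')]
for sd,ds in [((383,243),[(36,54),(28,42),(20,30)]),((397,202),[(20,30),(28,42)]),((177,167),[(28,42),(36,54)]),((185,213),[(45,66),(54,78)])]:
  for L in(T,B):
    e=min(L,key=lambda q:np.hypot(*(q[:2]-sd)))
    for d,h in ds:
        q=least_squares(lambda v:bb('top',cyl(*v,d/2e3,h/1e3))-e,atz('top',sd,.02)[:2]);print(sd,np.round(e,1),d,np.round(q.x*1000,1),round(q.cost,2))
E
```

```text
1.2
(383, 243) [381.1 244.2  13.6  12.5] 36 [ 402.2 -259. ] 17.49
(383, 243) [381.1 244.2  13.6  12.5] 28 [ 403.3 -261.3] 0.96
(383, 243) [381.1 244.2  13.6  12.5] 20 [ 404.3 -263.4] 14.04
(383, 243) [382.9 242.2  15.8  17.1] 36 [ 408.6 -263.6] 7.23
(383, 243) [382.9 242.2  15.8  17.1] 28 [ 409.6 -265.9] 15.34
(383, 243) [382.9 242.2  15.8  17.1] 20 [ 410.5 -268. ] 53.04
(397, 202) [394.4 202.5   7.1  10.2] 20 [ 523.9 -290.5] 6.7
(397, 202) [394.4 202.5   7.1  10.2] 28 [ 522.2 -288.1] 32.9
(397, 202) [395.9 200.9   9.2   8. ] 20 [ 528.8 -294.5] 1.45
(397, 202) [395.9 200.9   9.2   8. ] 28 [ 527.1 -292.1] 27.01
(177, 167) [176.9 165.8  12.9  17.4] 28 [545.  322.4] 7.73
(177, 167) [176.9 165.8  12.9  17.4] 36 [543.3 320.4] 6.15
(177, 167) [139.2 188.2  23.3  22. ] 28 [467.7 416. ] 83.01
(177, 167) [139.2 188.2  23.3  22. ] 36 [466.5 413.6] 26.58
(185, 213) [185.1 211.9  17.   20.9] 45 [417.4 274.4] 6.56
(185, 213) [185.1 211.9  17.   20.9] 54 [416.2 272. ] 34.65
(185, 213) [185.6 212.5  15.   22.4] 45 [416.2 272.5] 17.91
(185, 213) [185.6 212.5  15.   22.4] 54 [415.1 270.1] 47.95
```

Call:
arm_command(rows=[[0, 0, 0, 0, 0, -8.45, 0], [0, 0, 0, 0, 0, -8.45, 0], [0, 0, 0, 0, 0, -8.45, 0], [0, 0, 0, 0, 0, -8.45, 0], [0, 0, 0, 0, 0, -8.45, 0], [0, 0, 0, 0, 0, -8.45, 0], [0, 0, 0, 0, 0, -8.45, 0], [0, 0, 0, 0, 0, -8.45, 0], [0, 0, 0, 0, 0, -8.45, 0], [0, 0, 0, 0, 0, -8.45, 0], [0, 0, 0, 0, 0, -8.45, 0], [0, 0, 0, 0, 0, -8.45, 0], [0, 0, 0, 0, 0, -8.45, 0], [0, 0, 0, 0, 0, -8.45, 0], [0, 0, 0, 0, 0, -8.45, 0], [0, 0, 0, 0, 0, -8.45, 0]])

```text
time_s: 2.95
eef_pos: [0.2029, -0.4842, 0.2423]
orientation: [0.0, 0.188, 0.982, -0.0]
ft_force: [0.2, 0.4, -0.5]
gripper_width: 0.0855
grip_force: 0.0
```

Call:
arm_command(rows=[[-23, 30, 4, 0, 0, 0, 0], [-23, 30, 4, 0, 0, 0, 0], [-23, 30, 4, 0, 0, 0, 0], [-23, 30, 4, 0, 0, 0, 0], [-23, 30, 4, 0, 0, 0, 0], [-23, 30, 4, 0, 0, 0, 0], [-23, 30, 4, 0, 0, 0, 0], [-23, 30, 4, 0, 0, 0, 0], [-23, 30, 4, 0, 0, 0, 0], [-23, 30, 4, 0, 0, 0, 0], [0, 0, 0, 0, 0, 0, 0.3], [0, 0, 0, 0, 0, 0, 0.3], [0, 0, 0, 0, 0, 0, 0.3]])

```text
time_s: 4.25
eef_pos: [0.5282, -0.293, 0.2023]
orientation: [-0.0, 0.192, 0.981, -0.0]
ft_force: [-0.6, 0.0, 1.0]
gripper_width: 0.0598
grip_force: 0.0
```

```bash
cat >> m.py <<'E'
def bbw(P,st):
    from scipy.spatial.transform import Rotation as R
    c=vision.camera_params('wrist');M=np.array(c['mount']);w,x,y,z=st['orientation']
    G=np.eye(4);G[:3,:3]=R.from_quat([x,y,z,w]).as_matrix();G[:3,3]=st['eef_pos']
    W=np.linalg.inv(G@M)
    return cv2.projectPoints(P,cv2.Rodrigues(W[:3,:3])[0],W[:3,3],np.array(c['K']),np.array(c['distortion']))[0][:,0]
def delta(st,p):  # world target -> tool-axis shift mm
    from scipy.spatial.transform import Rotation as R
    w,x,y,z=st['orientation'];return R.from_quat([x,y,z,w]).as_matrix().T@(np.array(p)-st['eef_pos'])*1000
def wfit(f=None,ds=((20,30),(28,42),(36,54),(45,66),(54,78)),z0=0,lab='socket_20'):
    st=observe();print('t',st['time_s'],np.round(st['eef_pos'],4),np.round(st['orientation'],4),'w',st['gripper_width'])
    im=grab('wrist',f)
    for m in models.trace(lab,'wrist'):
        e=np.array(m['extent']);
        if m['p']<.3: continue
        M=m['pixels'].astype(np.uint8)
        for d,h in ds:
            def g(v):
                p=bbw(cyl(*v,d/2e3,h/1e3,z0),st);lo,hi=p.min(0),p.max(0);return np.r_[(lo+hi)/2,hi-lo]-e
            q=least_squares(g,atz('wrist',e[:2],.02+z0,st)[:2]);
            print(round(m['p'],2),np.round(e,1),d,'xy',np.round(q.x*1000,1),'res',np.round(q.fun,1),'delta',np.round(delta(st,[*q.x,st['eef_pos'][2]]),1))
E
python3 -c "
from m import *
wfit('w1.png')"
```

```text
t 4.25 [ 0.5282 -0.293   0.2023] [-2.000e-04  1.916e-01  9.815e-01 -1.000e-04] w 0.05979784970799868
0.78 [230.6  24.8  48.9  49.5] 20 xy [ 399.3 -262.5] res [ -2.4  -2.8 -23.6 -16.4] delta [130.9 -20.3   0. ]
0.78 [230.6  24.8  48.9  49.5] 28 xy [ 402.9 -262.6] res [ -1.8  -0.9 -12.9  -2.7] delta [127.5 -19.    0. ]
0.78 [230.6  24.8  48.9  49.5] 36 xy [ 408.4 -262.3] res [-0.   2.8 -1.6 10.9] delta [122.5 -16.7   0. ]
0.78 [230.6  24.8  48.9  49.5] 45 xy [ 415.1 -264.4] res [ 0.   8.8 12.6 25. ] delta [115.5 -16.1   0. ]
0.78 [230.6  24.8  48.9  49.5] 54 xy [ 423.2 -267. ] res [ 0.1 16.7 27.9 38.2] delta [107.  -15.5   0. ]
0.61 [246.2 172.1  21.7  22.6] 20 xy [ 526.3 -298.2] res [ 0.  -0.2 -0.1  4. ] delta [-0.2 -5.6  0. ]
0.61 [246.2 172.1  21.7  22.6] 28 xy [ 524.1 -297.2] res [ 0.  -0.9  9.7 15.4] delta [ 2.2 -5.4  0. ]
0.61 [246.2 172.1  21.7  22.6] 36 xy [ 521.5 -295.9] res [ 0.  -1.9 20.4 27.1] delta [ 5.  -5.3  0. ]
0.61 [246.2 172.1  21.7  22.6] 45 xy [ 518.5 -294.5] res [ 0.1 -3.2 33.4 40.3] delta [ 8.4 -5.1  0. ]
0.61 [246.2 172.1  21.7  22.6] 54 xy [ 515.2 -292.9] res [ 0.1 -4.7 47.6 54.1] delta [12.1 -4.8  0. ]
```

View pics/w1.png

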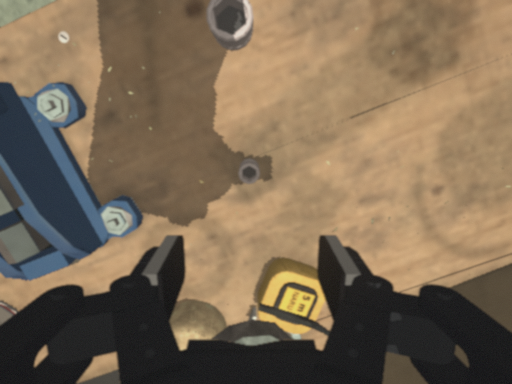

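The wrist view shows the 20 mm socket at (249,172) and the 36 mm one at (231,24). The bare widths confirm both sizes. I'll go closer to refine the 20 mm one.

Call:
arm_command(rows=[[0, -2, 30, 0, 0, 0, 0.4], [0, -2, 30, 0, 0, 0, 0.4], [0, 0, 25, 0, 0, 0, 0.4], [0, 0, 0, 0, 0, 0, 0.4]])

```text
time_s: 4.75
eef_pos: [0.5247, -0.2957, 0.1145]
orientation: [-0.002, 0.192, 0.981, 0.001]
ft_force: [-1.8, 0.3, 0.0]
gripper_width: 0.051
grip_force: 0.0
```

```bash
python3 -c "
from m import *
wfit('w2.png',((20,30),))
im=cv2.imread('pics/w2.png');cv2.imwrite('pics/w2c.png',im[60:384,130:400])"
```

```text
t 4.75 [ 0.5247 -0.2957  0.1145] [-0.0025  0.1921  0.9814  0.0011] w 0.050988186877092154
0.61 [228.2  18.7  63.   37.4] 20 xy [ 412.  -268.2] res [ -3.8   1.  -27.6   8.9] delta [114.7 -17.    0.6]
0.58 [250.9 200.8  29.1  33.6] 20 xy [ 525.9 -297.4] res [ 0.  -0.3  0.5  5. ] delta [-1.8 -1.2 -0. ]
```

View pics/w2c.png

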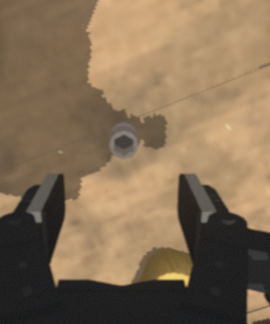

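Call:
arm_command(rows=[[-1, 0, 30, 0, 0, 0, 0.4], [-1, 0, 30, 0, 0, 0, 0.4], [0, 0, 22, 0, 0, 0, 0.4], [0, 0, 14, 0, 0, 0, 0.4], [0, 0, 0, 0, 0, 0, 0.4]])

```text
time_s: 5.35
eef_pos: [0.5288, -0.297, 0.021]
orientation: [-0.0, 0.191, 0.981, 0.0]
ft_force: [0.4, 1.1, 0.4]
gripper_width: 0.051
grip_force: 0.0
```

Call:
arm_command(rows=[[2, 1, 6, 0, 0, 0, 0.4], [0, 0, 0, 0, 0, 0, 0.8], [0, 0, 0, 0, 0, 0, 0.9], [0, 0, 0, 0, 0, 0, 0.9], [0, 0, 0, 0, 0, 0, 0.9], [0, 0, 0, 0, 0, 0, 0.9]])

```text
time_s: 5.95
eef_pos: [0.5282, -0.2957, 0.0164]
orientation: [0.001, 0.191, 0.982, -0.0]
ft_force: [-0.4, 0.5, 6.3]
gripper_width: 0.018
grip_force: 58.5
```

Call:
arm_command(rows=[[0, 0, -20, 0, 0, 0, 0.9], [0, 0, -30, 0, 0, 0, 0.9], [0, 0, -30, 0, 0, 0, 0.9], [11, 16, -20, 0, 0, 0, 0.9], [22, 32.3, 0, 0, 0, 0, 0.9], [22, 32.3, 0, 0, 0, 0, 0.9], [22, 32.3, 0, 0, 0, 0, 0.9], [22, 32.3, 0, 0, 0, 0, 0.9], [22, 32.3, 0, 0, 0, 0, 0.9], [22, 32.3, 0, 0, 0, 0, 0.9], [22, 32.3, 0, 0, 0, 0, 0.9], [22, 32.3, 0, 0, 0, 0, 0.9], [22, 32.3, 0, 0, 0, 0, 0.9], [9, 16, 10, 0, 0, 0, 0.9], [0, 0, 20, 0, 0, 0, 0.9], [0, 0, 0, 0, 0, 0, 0.9], [0, 0, 0, 0, 0, 0, 0.9]])

```text
time_s: 7.65
eef_pos: [0.4467, 0.0855, 0.0857]
orientation: [-0.0, 0.191, 0.982, -0.0]
ft_force: [0.4, 1.1, -0.1]
gripper_width: 0.0184
grip_force: 58.7
```

```bash
python3 - <<'E'
from m import *
st=observe();print(st['time_s'],np.round(st['eef_pos'],4),st['gripper_width'],'delta ring1',np.round(delta(st,[.4465,.086,.02]),1))
im=grab('wrist','w3.png')
M=models.trace('strip','wrist');print([(m['p'],m['extent']) for m in M])
for b in models.trace('socket_20','wrist'): print(b['p'],b['extent'])
E
```

```text
7.65 [0.4467 0.0855 0.0857] 0.01835339297362991 delta ring1 [ 0.4  0.4 65.7]
[(0.61, [253.0, 235.8, 102.2, 215.3])]
0.85 [250.2, 258.9, 49.8, 66.1]
```

View pics/w3.png

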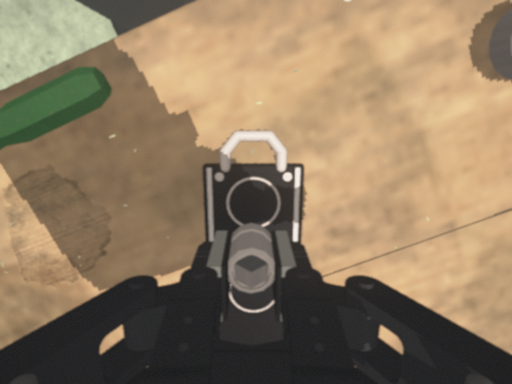

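```bash
python3 - <<'E'
from m import *
st=observe();e=np.array([250.2,258.9,49.8,66.1])
def g(v):
    p=bbw(cyl(*v,.01,.03,st['eef_pos'][2]-.0155),st);lo,hi=p.min(0),p.max(0);return np.r_[(lo+hi)/2,hi-lo]-e
q=least_squares(g,st['eef_pos'][:2]);print('held',q.x,q.fun,delta(st,[*q.x,st['eef_pos'][2]]))
r=atz('wrist',(253,203),.006,st);r2=atz('wrist',(251.5,290),.006,st);print(r,r2,delta(st,r))
# fit dark ring circle finely via ortho from wrist
im=grab('wrist');x0,y0,s=.40,.03,.0003
X,Y=np.meshgrid(np.arange(x0,.5,s),np.arange(y0,.14,s),indexing='ij')
p=bbw(np.c_[X.ravel(),Y.ravel(),0*X.ravel()+.006],st).astype(np.float32)
o=cv2.remap(im,p[:,0].reshape(X.shape),p[:,1].reshape(X.shape),1);gr=cv2.cvtColor(o,cv2.COLOR_RGB2GRAY)
hc=cv2.HoughCircles(gr,cv2.HOUGH_GRADIENT,1,40,param1=100,param2=15,minRadius=54,maxRadius=66)
print([] if hc is None else [(x0+c[1]*s,y0+c[0]*s,c[2]*s) for c in hc[0]])
E
```

```text
held [0.44454778 0.08460879] [ 6.36689107e-03 -7.32575081e-01  1.90514158e+00  8.27671963e+00] [ 2.56577078 -1.6496958  -0.00390908]
[0.44663075 0.08568081 0.006     ] [0.50635537 0.06035486 0.006     ] [ 1.13564355  0.08700489 80.14563218]
[(np.float32(0.44515002), np.float32(0.08595), np.float32(0.017700002)), (np.float32(0.48775), np.float32(0.06735), np.float32(0.0165))]
```

Call:
arm_command(rows=[[0, 0, 20, 0, 0, 0, 0.9], [0, 0, 20, 0, 0, 0, 0.9], [0, 0, 14, 0, 0, 0, 0.9], [0, 0, 6, 0, 0, 0, 0.9], [0, 0, 3, 0, 0, 0, 0.9], [0, 0, 0, 0, 0, 0, 0.9]])

```text
time_s: 8.45
eef_pos: [0.4472, 0.0855, 0.0228]
orientation: [0.0, 0.192, 0.981, 0.0]
ft_force: [0.6, 0.4, -0.2]
gripper_width: 0.0181
grip_force: 58.7
```

Call:
arm_command(rows=[[0, 0, 1, 0, 0, 0, 0.75], [0, 0, 0, 0, 0, 0, 0.6], [0, 0, 0, 0, 0, 0, 0.55], [0, 0, -10, 0, 0, 0, 0.5], [0, 0, -25, 0, 0, 0, 0.45], [0, 0, -30, 0, 0, 0, 0.4], [0, 25, -30, 0, 0, 0, 0.4], [0, 40, -25, 0, 0, 0, 0.4], [0, 40, 0, 0, 0, 0, 0.4], [0, 40, 0, 0, 0, 0, 0.4], [0, 40, 0, 0, 0, 0, 0.4], [0, 40, 0, 0, 0, 0, 0.4], [0, 29, 0, 0, 0, 0, 0.4], [0, 0, 0, 0, 0, 0, 0.4], [0, 0, 0, 0, 0, 0, 0.4]])

```text
time_s: 9.95
eef_pos: [0.5418, 0.3211, 0.1415]
orientation: [-0.0, 0.191, 0.982, -0.0]
ft_force: [-1.1, 0.3, -0.2]
gripper_width: 0.0511
grip_force: 0.0
```

```bash
cat >> m.py <<'E'
def stripchk(f):
    outs=[]
    for n in('top','side'):
        im=grab(n);x0,y0,s=.38,-.08,.0006
        X,Y=np.meshgrid(np.arange(x0,.75,s),np.arange(y0,.16,s),indexing='ij')
        p=proj(n,np.c_[X.ravel(),Y.ravel(),0*X.ravel()+.006]).astype(np.float32)
        outs.append(cv2.remap(im,p[:,0].reshape(X.shape),p[:,1].reshape(X.shape),2)[::-1,::-1,::-1])
    cv2.imwrite('pics/'+f,np.hstack(outs)[:600])
E
python3 - <<'E'
from m import *
wfit('w4.png',((28,42),(36,54)))
grab('top')
for b in models.trace('socket_20','top'): print(b['p'],np.round(b['extent'],1))
grab('side')
for b in models.trace('socket_20','side'): print(b['p'],np.round(b['extent'],1))
r=[.4465,.086];print(bb('top',cyl(*r,.01,.03,.006)),bb('side',cyl(*r,.01,.03,.006)))
print(vision.camera_params('wrist')['K'])
stripchk('s4.png')
E
```

```text
t 9.95 [0.5418 0.3211 0.1415] [-1.000e-04  1.909e-01  9.816e-01 -3.000e-04] w 0.05112390294018705
0.92 [110.   44.5 110.9  85.4] 28 xy [403.3 266.9] res [ -8.   -9.6 -44.  -30. ] delta [ 1.082e+02 -1.022e+02  1.000e-01]
0.92 [110.   44.5 110.9  85.4] 36 xy [409.3 269.9] res [ -5.6  -5.9 -23.7 -13.7] delta [ 1.037e+02 -9.720e+01  1.000e-01]
0.88 [251.8 191.8  34.3  42.3] 28 xy [542.3 320.2] res [-0.  -0.4  4.7  6.7] delta [-0.7 -0.7  0. ]
0.88 [251.8 191.8  34.3  42.3] 36 xy [539.  321.5] res [ 0.  -1.7 18.6 22.1] delta [ 2.8 -0.7  0. ]
0.59 [355.9  42.1 115.8  81.8] 28 xy [469.1 432.6] res [  9.8  -8.9 -55.  -26. ] delta [109.2  76.1  -0. ]
0.59 [355.9  42.1 115.8  81.8] 36 xy [471.9 427.5] res [  8.5  -5.2 -36.3  -9.6] delta [104.7  72.4  -0. ]
0.54 [180.8 167.8   7.8  10. ]
0.48 [381.9 242.7  15.1  16.4]
0.44 [190.2 213.1  10.5  22.2]
0.97 [244.7 272.9  20.7  34.7]
[255.74178525 211.4373002    7.37655933   8.86988762] [280.20869096 203.0522037    5.87093     10.05277928]
[[334.7442913    0.         250.91355291]
 [  0.         334.7442913  191.41235783]
 [  0.           0.           1.        ]]
```

View pics/s4.png

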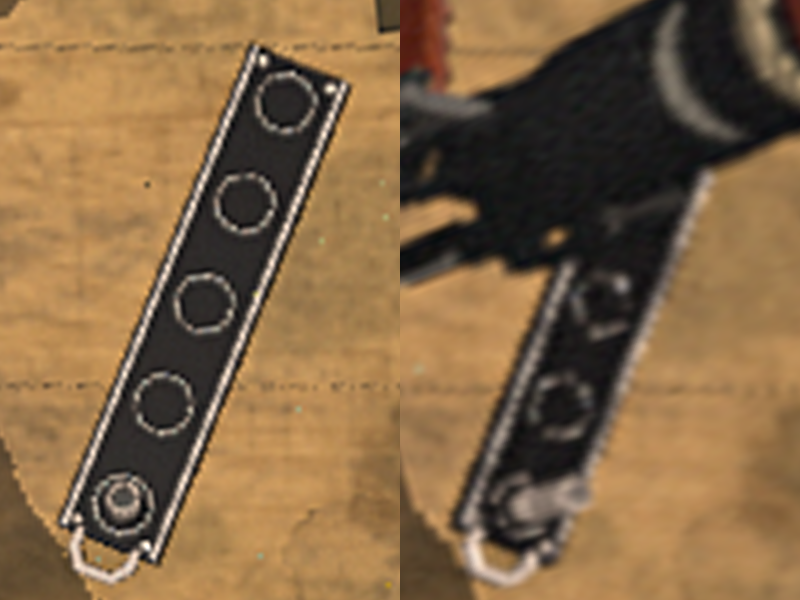

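View pics/w4.png

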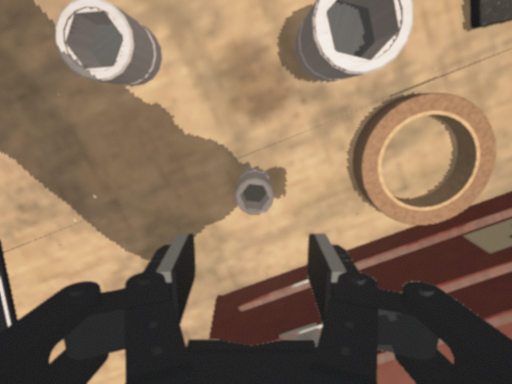

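The strip view shows the 20 mm socket centred in the loop-end ring, at about (124,504) in the left half. The wrist view shows the 28 mm socket at (254,191), the 45 mm at (105,42), the 54 mm at (356,35) and the tape roll at (428,157).

Call:
arm_command(rows=[[-0.5, 0.5, 25, 0, 0, 0, 0.4], [-0.5, 0.5, 30, 0, 0, 0, 0.4], [0, 0, 30, 0, 0, 0, 0.4], [0, 0, 20, 0, 0, 0, 0.4], [0, 0, 14, 0, 0, 0, 0.4], [0, 0, 0, 0, 0, 0, 0.4], [0, 0, 0, 0, 0, 0, 0.7], [0, 0, 0, 0, 0, 0, 0.85], [0, 0, 0, 0, 0, 0, 0.85], [0, 0, 0, 0, 0, 0, 0.85], [0, 0, 0, 0, 0, 0, 0.85]])

```text
time_s: 11.45
eef_pos: [0.5446, 0.3219, 0.0238]
orientation: [0.001, 0.191, 0.982, 0.001]
ft_force: [-0.3, -0.5, 6.7]
gripper_width: 0.026
grip_force: 59.1
```

Call:
arm_command(rows=[[0, 0, -20, 0, 0, 0, 0.85], [0, 0, -30, 0, 0, 0, 0.85], [0, 0, -30, 0, 0, 0, 0.85], [-4, -17, -10, 0, 0, 0, 0.85], [-8, -32, 0, 0, 0, 0, 0.85], [-8, -32, 0, 0, 0, 0, 0.85], [-8, -32, 0, 0, 0, 0, 0.85], [-8, -32, 0, 0, 0, 0, 0.85], [-8, -32, 0, 0, 0, 0, 0.85], [-8, -32, 0, 0, 0, 0, 0.85], [-8, -32, 0, 0, 0, 0, 0.85], [-3.7, -13.3, 0, 0, 0, 0, 0.85], [0, 0, 0, 0, 0, 0, 0.85], [0, 0, 0, 0, 0, 0, 0.85]])

```text
time_s: 12.85
eef_pos: [0.5069, 0.0621, 0.1122]
orientation: [-0.0, 0.192, 0.981, 0.0]
ft_force: [0.0, 0.1, -1.2]
gripper_width: 0.0264
grip_force: 59.2
```

```bash
cat >> m.py <<'E'
def held(d,h,zoff,ring,f=None):
    "held-socket offset from mouth-ellipse: mask top part; and ring delta"
    st=observe();im=grab('wrist',f);print('t',st['time_s'],np.round(st['eef_pos'],4),st['gripper_width'],'ring delta',np.round(delta(st,[*ring,st['eef_pos'][2]]),1))
    for m in models.trace('socket_20','wrist')[:3]:
        e=np.array(m['extent'])
        if m['p']<.3 or e[1]<200: continue
        def g(v):
            p=bbw(cyl(*v,d/2e3,h/1e3,st['eef_pos'][2]-zoff),st);lo,hi=p.min(0),p.max(0);return np.r_[(lo+hi)/2,hi-lo]-e
        q=least_squares(g,st['eef_pos'][:2]);print(round(m['p'],2),np.round(e,1),'held delta',np.round(delta(st,[*q.x,st['eef_pos'][2]]),1),'res',np.round(q.fun,1))
    P=bbw(np.array([[*st['eef_pos'][:2],st['eef_pos'][2]-zoff+h]]),st)[0];print('mouth centre px if on TCP axis',P)
E
python3 -c "
from m import *
held(28,42,.0235,(.5068,.0617),'w5.png')"
```

```text
t 12.85 [0.5069 0.0621 0.1122] 0.026375001528660638 ring delta [-0.  -0.4 -0. ]
mouth centre px if on TCP axis [250.48559714  98.88391946]
```

View pics/w5.png

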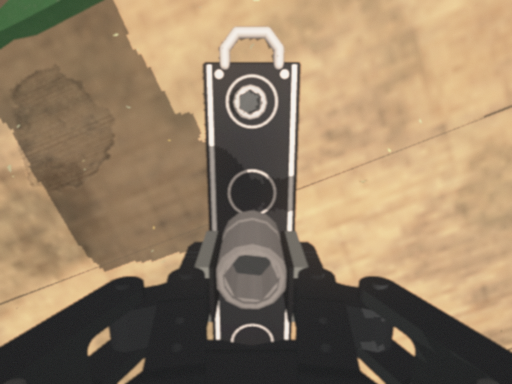

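```bash
sed -i 's/-zoff+h\]/-zoff+h\/1e3]/' m.py; python3 - <<'E'
from m import *
st=observe()
for n,uv,z in[('s20 mouth',(250,101),.036),('ring1',(251,102),.006),('ring2',(251,190.5),.006),('ring3',(251,340),.006),('held mouth',(251,277),st['eef_pos'][2]-.0235+.042)]:
    r=atz('wrist',uv,z,st);print(n,np.round(r*1e3,1),np.round(delta(st,r),1))
E
```

```text
s20 mouth [445.   85.9  36. ] [66.2 -1.8 76.2]
ring1 [446.   86.2   6. ] [ 65.4  -1.2 106.2]
ring2 [504.2  62.7   6. ] [  2.6  -1.2 106.2]
ring3 [624.4  14.1   6. ] [-127.    -1.2  106.2]
held mouth [503.9  62.6 130.7] [  2.9  -1.3 -18.5]
```

Call:
arm_command(rows=[[-1, 0, 25, 0, 0, 0, 0.85], [0, 0, 25, 0, 0, 0, 0.85], [0, 0, 20, 0, 0, 0, 0.85], [0, 0, 8, 0, 0, 0, 0.85], [0, 0, 3, 0, 0, 0, 0.85], [0, 0, 0, 0, 0, 0, 0.85]])

```text
time_s: 13.55
eef_pos: [0.5083, 0.062, 0.0315]
orientation: [0.0, 0.191, 0.982, 0.0]
ft_force: [0.1, 1.0, -0.9]
gripper_width: 0.0267
grip_force: 59.2
```

Call:
arm_command(rows=[[0, 0, 1, 0, 0, 0, 0.65], [0, 0, 0, 0, 0, 0, 0.5], [0, 0, 0, 0, 0, 0, 0.45], [0, 0, -15, 0, 0, 0, 0.4], [0, 0, -25, 0, 0, 0, 0.4], [0, 0, -30, 0, 0, 0, 0.3], [-1, -15, -30, 0, 0, 0, 0.3], [-3, -37, -20, 0, 0, 0, 0.3], [-4, -40, 0, 0, 0, 0, 0.3], [-4, -40, 0, 0, 0, 0, 0.3], [-4, -40, 0, 0, 0, 0, 0.3], [-4, -40, 0, 0, 0, 0, 0.3], [-4, -40, 0, 0, 0, 0, 0.3], [-4, -40, 0, 0, 0, 0, 0.3], [-1.3, -31.4, 0, 0, 0, 0, 0.3], [0, -15, 0, 0, 0, 0, 0.3], [0, 0, 0, 0, 0, 0, 0.3], [0, 0, 0, 0, 0, 0, 0.3]])

```text
time_s: 15.35
eef_pos: [0.408, -0.2624, 0.1504]
orientation: [-0.0, 0.192, 0.981, 0.0]
ft_force: [0.7, 1.3, -0.3]
gripper_width: 0.0596
grip_force: 0.0
```

```bash
python3 - <<'E'
from m import *
wfit('w6.png',((36,54),))
stripchk('s6.png')
a=cv2.imread('pics/s6.png');b=cv2.imread('pics/w6.png')
cv2.imwrite('pics/c6.png',np.hstack([a[200:584,:400],b[:,112:]])[:, :800])
E
```

```text
t 15.35 [ 0.408  -0.2624  0.1504] [-0.000e+00  1.916e-01  9.815e-01  3.000e-04] w 0.059628971844220065
```

View pics/c6.png

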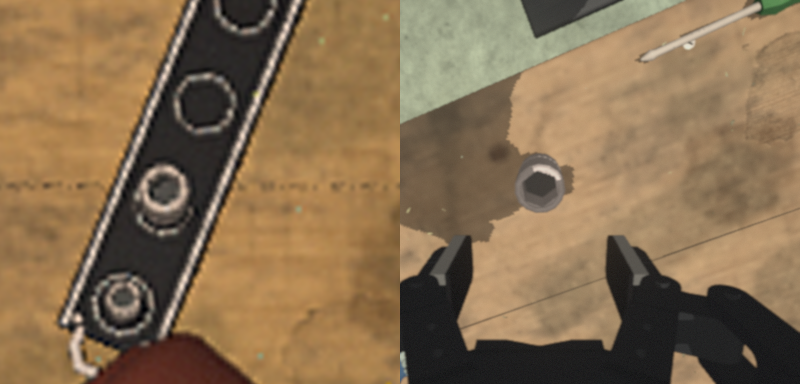

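The strip view shows the 20 and 28 mm sockets centred on rings 1 and 2, once the top shift is allowed for. The wrist view shows the 36 mm socket's mouth at about (252,187), a few mm along +x of the tool.

Call:
arm_command(rows=[[2, 0, 10, 0, 0, 0, 0.25], [2, 0, 20, 0, 0, 0, 0.25], [0, 0, 10, 0, 0, 0, 0.25], [0, 0, 0, 0, 0, 0, 0.25], [0, 0, 0, 0, 0, 0, 0.25]])

```text
time_s: 16.05
eef_pos: [0.4043, -0.2614, 0.1103]
orientation: [-0.0, 0.191, 0.982, 0.0]
ft_force: [0.1, -0.3, 0.6]
gripper_width: 0.0636
grip_force: 0.0
```

```bash
python3 - <<'E'
from m import *
wfit('w7.png',((36,54),))
wfit('w7.png',((36,54),))
E
```

```text
t 16.05 [ 0.4043 -0.2614  0.1103] [-2.000e-04  1.913e-01  9.815e-01  1.000e-04] w 0.06356274952510167
0.65 [251.6 204.1  58.6  73.6] 36 xy [ 402.1 -261.5] res [ 0.  -0.1  2.3  2. ] delta [ 2.  -0.9  0. ]
t 16.15 [ 0.4047 -0.2618  0.1108] [ 4.000e-04  1.913e-01  9.815e-01 -2.000e-04] w 0.06414760512168155
0.74 [251.8 200.7  59.7  73.4] 36 xy [ 400.6 -261. ] res [ 0.  -0.1  1.2  1.7] delta [ 4.1 -0.8 -0. ]
```

Call:
arm_command(rows=[[3, 0, 20, 0, 0, 0, 0.25], [0, 0, 30, 0, 0, 0, 0.25], [0, 0, 20, 0, 0, 0, 0.25], [0, 0, 10, 0, 0, 0, 0.25], [0, 0, 0, 0, 0, 0, 0.25], [0, 0, 0, 0, 0, 0, 0.6], [0, 0, 0, 0, 0, 0, 0.8], [0, 0, 0, 0, 0, 0, 0.8], [0, 0, 0, 0, 0, 0, 0.8], [0, 0, 0, 0, 0, 0, 0.8]])

```text
time_s: 17.25
eef_pos: [0.4023, -0.261, 0.0316]
orientation: [0.001, 0.191, 0.982, -0.001]
ft_force: [-0.9, 1.4, 4.3]
gripper_width: 0.0344
grip_force: 59.3
```

Call:
arm_command(rows=[[0, 0, -20, 0, 0, 0, 0.8], [0, 0, -30, 0, 0, 0, 0.8], [0, 0, -30, 0, 0, 0, 0.8], [-2, 17, -20, 0, 0, 0, 0.8], [-5, 40, 0, 0, 0, 0, 0.8], [-5, 40, 0, 0, 0, 0, 0.8], [-5, 40, 0, 0, 0, 0, 0.8], [-5, 40, 0, 0, 0, 0, 0.8], [-5, 40, 0, 0, 0, 0, 0.8], [-5, 40, 0, 0, 0, 0, 0.8], [-5, 40, 0, 0, 0, 0, 0.8], [-3.4, 29, 0, 0, 0, 0, 0.8], [-1, 12.2, 0, 0, 0, 0, 0.8], [0, 0, 0, 0, 0, 0, 0.8], [0, 0, 0, 0, 0, 0, 0.8]])

```text
time_s: 18.75
eef_pos: [0.5665, 0.0368, 0.1305]
orientation: [-0.0, 0.191, 0.982, -0.0]
ft_force: [0.1, -1.1, -1.0]
gripper_width: 0.0345
grip_force: 60.3
```

```bash
python3 -c "
from m import *
held(36,54,.031,(.567,.0373),'w8.png')"
```

```text
t 18.75 [0.5665 0.0368 0.1305] 0.03452938109369935 ring delta [-0.3  0.6 -0. ]
0.84 [250.9 261.   93.5 127.3] held delta [ 2.7 -1.3  0. ] res [ 0.  -0.1  5.9  4.2]
mouth centre px if on TCP axis [254.65262172 290.49993843]
```

View pics/w8.png

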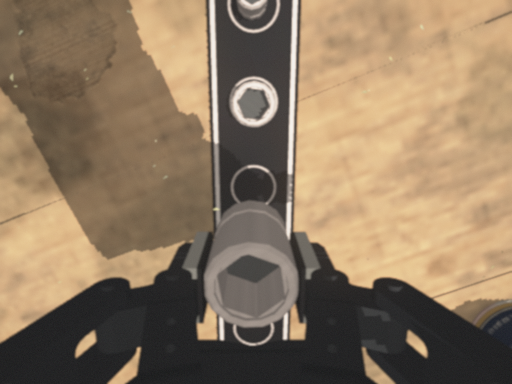

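The wrist view shows the 36 mm socket held with its mouth at (251,283), about 2.5 mm along +x of the TCP. Ring 3 is at (253,188), so I'll shift back 3 mm.

Call:
arm_command(rows=[[-3, 0, 20, 0, 0, 0, 0.8], [0, 0, 30, 0, 0, 0, 0.8], [0, 0, 25, 0, 0, 0, 0.8], [0, 0, 12, 0, 0, 0, 0.8], [0, 0, 6, 0, 0, 0, 0.8], [0, 0, 0, 0, 0, 0, 0.8], [0, 0, 0, 0, 0, 0, 0.8]])

```text
time_s: 19.55
eef_pos: [0.5704, 0.0359, 0.0383]
orientation: [0.001, 0.192, 0.981, 0.0]
ft_force: [0.0, -0.3, -2.2]
gripper_width: 0.0345
grip_force: 60.2
```

Call:
arm_command(rows=[[0, 0, 1, 0, 0, 0, 0.55], [0, 0, 0, 0, 0, 0, 0.35], [0, 0, 0, 0, 0, 0, 0.3], [0, 0, -15, 0, 0, 0, 0.3], [0, 0, -25, 0, 0, 0, 0.2], [0, 0, -30, 0, 0, 0, 0.1], [0, 0, -30, 0, 0, 0, 0.1], [15, 10, -30, 0, 0, 0, 0], [33, 23, 0, 0, 0, 0, 0], [33, 23, 0, 0, 0, 0, 0], [33, 23, 0, 0, 0, 0, 0], [33, 23, 0, 0, 0, 0, 0], [33, 23, 0, 0, 0, 0, 0], [33, 23, 0, 0, 0, 0, 0], [17, 15, 0, 0, 0, 0, 0], [0, 0, 0, 0, 0, 0, 0], [0, 0, 0, 0, 0, 0, 0]])

```text
time_s: 21.25
eef_pos: [0.4178, 0.2739, 0.1664]
orientation: [0.0, 0.191, 0.982, -0.0]
ft_force: [0.8, -0.1, 0.2]
gripper_width: 0.0854
grip_force: 0.0
```

```bash
python3 - <<'E'
from m import *
wfit('w9.png',((45,66),(54,78)))
stripchk('s9.png')
a=cv2.imread('pics/s9.png');b=cv2.imread('pics/w9.png')
cv2.imwrite('pics/c9.png',np.hstack([a[200:584,:400],b[:,112:]])[:, :800])
E
```

```text
t 21.25 [0.4178 0.2739 0.1664] [ 3.000e-04  1.907e-01  9.816e-01 -0.000e+00] w 0.08535561910798715
0.92 [ 71.8 281.6  36.3  27.8] 45 xy [440.6 109.2] res [11.6 -1.8 51.6 57. ] delta [ -82.8 -144.3    0. ]
0.92 [ 71.8 281.6  36.3  27.8] 54 xy [439.3 122.3] res [18.9 -2.9 69.2 75.6] delta [ -76.7 -132.5    0. ]
0.85 [251.8 184.7  62.7  74.6] 45 xy [414.9 274.4] res [-0.   0.1 -0.  -0.9] delta [ 2.9 -0.6 -0. ]
0.85 [251.8 184.7  62.7  74.6] 54 xy [411.4 275.9] res [ 0.1 -1.2 16.7 15.4] delta [ 6.7 -0.6 -0. ]
```

View pics/c9.png

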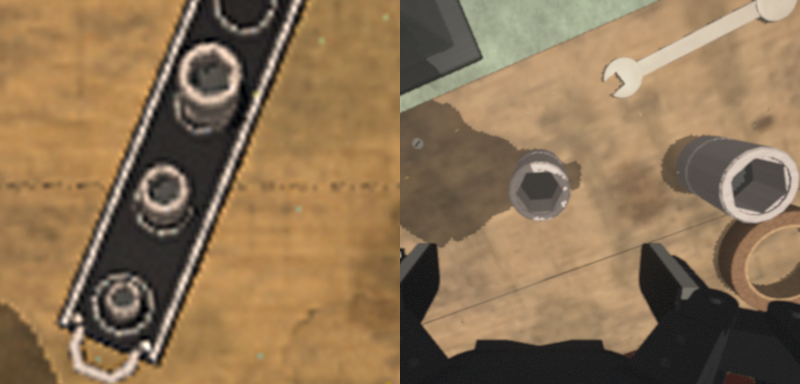

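Call:
arm_command(rows=[[2, 0, 30, 0, 0, 0, 0], [1, 0, 35, 0, 0, 0, 0], [0, 0, 30, 0, 0, 0, 0], [0, 0, 20, 0, 0, 0, 0], [0, 0, 11, 0, 0, 0, 0], [0, 0, 0, 0, 0, 0, 0], [0, 0, 0, 0, 0, 0, 0.4], [0, 0, 0, 0, 0, 0, 0.7], [0, 0, 0, 0, 0, 0, 0.7], [0, 0, 0, 0, 0, 0, 0.7], [0, 0, 0, 0, 0, 0, 0.7], [0, 0, 0, 0, 0, 0, 0.7]])

```text
time_s: 22.65
eef_pos: [0.4158, 0.2752, 0.0415]
orientation: [0.001, 0.191, 0.982, 0.001]
ft_force: [-1.4, -1.1, 7.1]
gripper_width: 0.0438
grip_force: 60.2
```

Call:
arm_command(rows=[[0, 0, -20, 0, 0, 0, 0.7], [0, 0, -30, 0, 0, 0, 0.7], [0, 0, -30, 0, 0, 0, 0.7], [-15, -8, -30, 0, 0, 0, 0.7], [-32, -18, 0, 0, 0, 0, 0.7], [-32, -18, 0, 0, 0, 0, 0.7], [-32, -18, 0, 0, 0, 0, 0.7], [-32, -18, 0, 0, 0, 0, 0.7], [-32, -18, 0, 0, 0, 0, 0.7], [-32, -18, 0, 0, 0, 0, 0.7], [-32, -18, 0, 0, 0, 0, 0.7], [-32, -18, 0, 0, 0, 0, 0.7], [-24, -11.4, 0, 0, 0, 0, 0.7], [0, 0, 0, 0, 0, 0, 0.7], [0, 0, 0, 0, 0, 0, 0.7]])

```text
time_s: 24.15
eef_pos: [0.6268, 0.0124, 0.1502]
orientation: [-0.0, 0.192, 0.981, 0.0]
ft_force: [-0.4, -0.1, -1.4]
gripper_width: 0.0441
grip_force: 61.5
```

```bash
python3 -c "
from m import *
held(45,66,.041,(.6273,.0129),'w10.png')"
```

```text
t 24.15 [0.6268 0.0124 0.1502] 0.04411482535041692 ring delta [-0.3  0.6 -0. ]
0.93 [252.3 265.8 120.6 157.1] held delta [ 0.3 -0.9  0. ] res [-0.   0.2  5.1  2.6]
mouth centre px if on TCP axis [254.76062141 293.54610622]
```

View pics/w10.png

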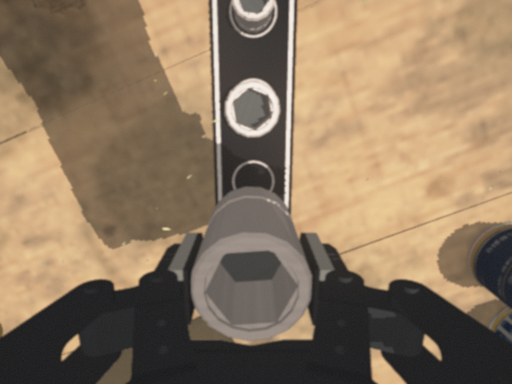

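Call:
arm_command(rows=[[0, 0, 25, 0, 0, 0, 0.7], [0, 0, 30, 0, 0, 0, 0.7], [0, 0, 25, 0, 0, 0, 0.7], [0, 0, 15, 0, 0, 0, 0.7], [0, 0, 6, 0, 0, 0, 0.7], [0, 0, 2.5, 0, 0, 0, 0.7], [0, 0, 0, 0, 0, 0, 0.7]])

```text
time_s: 24.95
eef_pos: [0.6268, 0.0134, 0.0479]
orientation: [0.0, 0.191, 0.982, 0.0]
ft_force: [0.5, 1.3, -2.2]
gripper_width: 0.0439
grip_force: 61.8
```

Call:
arm_command(rows=[[0, 0, 1, 0, 0, 0, 0.45], [0, 0, 0, 0, 0, 0, 0.2], [0, 0, 0, 0, 0, 0, 0.1], [0, 0, -15, 0, 0, 0, 0.1], [0, 0, -30, 0, 0, 0, 0], [0, 0, -35, 0, 0, 0, 0], [10, 10, -35, 0, 0, 0, 0], [25, 25, -35, 0, 0, 0, 0], [30, 30, 0, 0, 0, 0, 0], [30, 30, 0, 0, 0, 0, 0], [30, 30, 0, 0, 0, 0, 0], [30, 30, 0, 0, 0, 0, 0], [30, 30, 0, 0, 0, 0, 0], [30, 30, 0, 0, 0, 0, 0], [30, 30, 0, 0, 0, 0, 0], [30, 35, 0, 0, 0, 0, 0], [20, 25, 0, 0, 0, 0, 0], [10, 6.6, 0, 0, 0, 0, 0], [0, 0, 0, 0, 0, 0, 0], [0, 0, 0, 0, 0, 0, 0]])

```text
time_s: 26.95
eef_pos: [0.4617, 0.4152, 0.1958]
orientation: [0.0, 0.191, 0.982, -0.0]
ft_force: [0.5, -0.9, 0.4]
gripper_width: 0.0854
grip_force: 0.0
```

```bash
python3 - <<'E'
from m import *
wfit('w11.png',((54,78),))
stripchk('s11.png')
a=cv2.imread('pics/s11.png');b=cv2.imread('pics/w11.png')
cv2.imwrite('pics/c11.png',np.hstack([a[:,:400],cv2.copyMakeBorder(b[:,112:],0,600-384,0,0,0)])[:, :800])
E
```

```text
t 26.95 [0.4617 0.4152 0.1958] [ 1.000e-04  1.914e-01  9.815e-01 -3.000e-04] w 0.08544892547053798
0.97 [256.6 184.2  64.7  80.3] 54 xy [464.5 417.3] res [0.  0.3 5.3 0.6] delta [-1.9  3.1 -0. ]
```

View pics/c11.png

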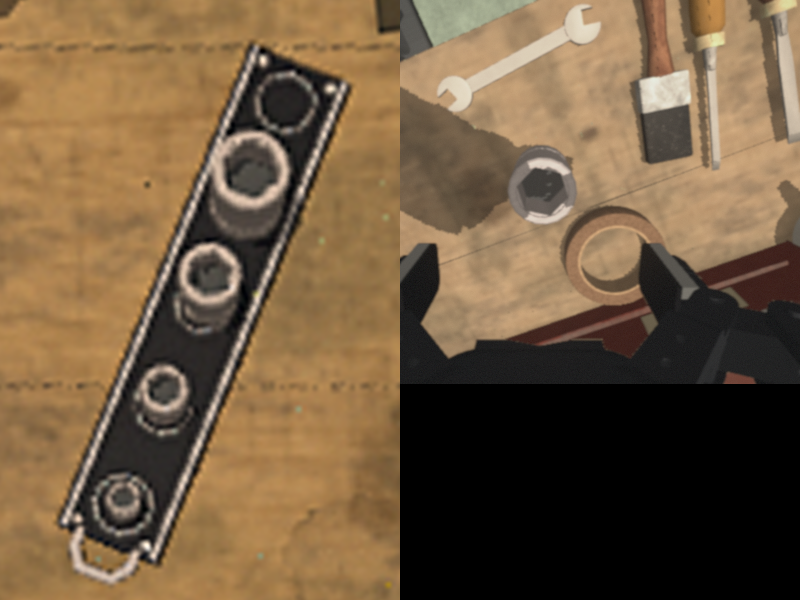

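Call:
arm_command(rows=[[0, 1, 30, 0, 0, 0, 0], [0, 1, 40, 0, 0, 0, 0], [0, 0, 35, 0, 0, 0, 0], [0, 0, 25, 0, 0, 0, 0], [0, 0, 12, 0, 0, 0, 0], [0, 0, 6, 0, 0, 0, 0], [0, 0, 0, 0, 0, 0, 0], [0, 0, 0, 0, 0, 0, 0.3], [0, 0, 0, 0, 0, 0, 0.6], [0, 0, 0, 0, 0, 0, 0.6], [0, 0, 0, 0, 0, 0, 0.6], [0, 0, 0, 0, 0, 0, 0.6]])

```text
time_s: 28.35
eef_pos: [0.4629, 0.4184, 0.0493]
orientation: [0.001, 0.191, 0.982, 0.001]
ft_force: [-1.2, -1.4, 5.6]
gripper_width: 0.0532
grip_force: 62.2
```

Call:
arm_command(rows=[[0, 0, -20, 0, 0, 0, 0.6], [0, 0, -35, 0, 0, 0, 0.6], [0, 0, -35, 0, 0, 0, 0.6], [0, -15, -30, 0, 0, 0, 0.6], [0, -35, 0, 0, 0, 0, 0.6], [0, -40, 0, 0, 0, 0, 0.6], [0, -40, 0, 0, 0, 0, 0.6], [-15, -40, 0, 0, 0, 0, 0.6], [-30, -30, 0, 0, 0, 0, 0.6], [-38, -17, 0, 0, 0, 0, 0.6], [-38, -17, 0, 0, 0, 0, 0.6], [-38, -17, 0, 0, 0, 0, 0.6], [-38, -17, 0, 0, 0, 0, 0.6], [-38, -17, 0, 0, 0, 0, 0.6], [-38, -17, 0, 0, 0, 0, 0.6], [-38, -11.6, 0, 0, 0, 0, 0.6], [-38, 0, 0, 0, 0, 0, 0.6], [-21.1, 0, 0, 0, 0, 0, 0.6], [0, 0, 0, 0, 0, 0, 0.6], [0, 0, 0, 0, 0, 0, 0.6]])

```text
time_s: 30.35
eef_pos: [0.6869, -0.0118, 0.1674]
orientation: [-0.001, 0.192, 0.981, 0.0]
ft_force: [-0.4, -0.0, -3.3]
gripper_width: 0.0531
grip_force: 64.4
```

```bash
python3 -c "
from m import *
held(54,78,.0485,(.6875,-.0115),'w12.png')"
```

```text
t 30.35 [ 0.6869 -0.0118  0.1674] 0.0530941270807431 ring delta [-0.4  0.5 -0. ]
mouth centre px if on TCP axis [254.89671802 300.79614896]
```

Call:
arm_command(rows=[[0, 0, 25, 0, 0, 0, 0.6], [0, 0, 35, 0, 0, 0, 0.6], [0, 0, 30, 0, 0, 0, 0.6], [0, 0, 15, 0, 0, 0, 0.6], [0, 0, 6, 0, 0, 0, 0.6], [0, 0, 2.5, 0, 0, 0, 0.6], [0, 0, 0, 0, 0, 0, 0.6]])

```text
time_s: 31.15
eef_pos: [0.6882, -0.0118, 0.0559]
orientation: [0.001, 0.191, 0.982, 0.0]
ft_force: [0.1, -0.7, -3.0]
gripper_width: 0.0534
grip_force: 64.6
```

Call:
arm_command(rows=[[0, 0, 1, 0, 0, 0, 0.3], [0, 0, 0, 0, 0, 0, 0.1], [0, 0, 0, 0, 0, 0, 0], [0, 0, -15, 0, 0, 0, 0], [0, 0, -35, 0, 0, 0, 0], [0, 0, -40, 0, 0, 0, 0], [10, -10, -40, 0, 0, 0, 0], [30, -30, 0, 0, 0, 0, 0], [30, -30, 0, 0, 0, 0, 0], [30, -30, 0, 0, 0, 0, 0], [30, -30, 0, 0, 0, 0, 0], [30, -30, 0, 0, 0, 0, 0], [0, 0, 0, 0, 0, 0, 0]])

```text
time_s: 32.45
eef_pos: [0.4747, -0.1008, 0.1843]
orientation: [-0.001, 0.192, 0.981, -0.0]
ft_force: [-0.4, 0.4, 0.0]
gripper_width: 0.0858
grip_force: 0.0
```

```bash
python3 - <<'E'
from m import *
stripchk('s13.png');print(observe()['eef_pos'])
u=np.array([.9268,-.3752])
for k,(d,h) in enumerate([(20,30),(28,42),(36,54),(45,66),(54,78)]):
    r=np.array([.567,.0373])+(k-2)*.065*u
    n,o=0,0
    for cam in('top','side'):
        C,_=ray(cam,(256,192));t=np.array([*r,.006+h/1e3]);g=C+(t-C)*(.006-C[2])/(t[2]-C[2])
        g=g;i=lambda q:(399-(q[1]+.08)/.0006,616-(q[0]-.38)/.0006)
        print(d,cam,'expected mouth px',np.round(i(g),1),'ring',np.round(i(r),1),'r px',round(d/2/.6*(C[2]-.006)/(C[2]-t[2]),1))
E
```

```text
[ 0.47909385 -0.10054206  0.18481194]
20 top expected mouth px [120.9 497.5] ring [122.2 505.1] r px 17.1
20 side expected mouth px [177.  491.5] ring [122.2 505.1] r px 17.3
28 top expected mouth px [162.5 390.3] ring [162.9 404.7] r px 24.2
28 side expected mouth px [242.8 380.3] ring [162.9 404.7] r px 24.5
36 top expected mouth px [205.  280.8] ring [203.5 304.3] r px 31.4
36 side expected mouth px [310.6 265.6] ring [203.5 304.3] r px 32.0
45 top expected mouth px [248.4 169. ] ring [244.1 203.9] r px 39.7
45 side expected mouth px [380.4 147.6] ring [244.1 203.9] r px 40.6
54 top expected mouth px [292.7  54.8] ring [284.8 103.5] r px 48.1
54 side expected mouth px [452.4  25.8] ring [284.8 103.5] r px 49.5
```

View pics/s13.png

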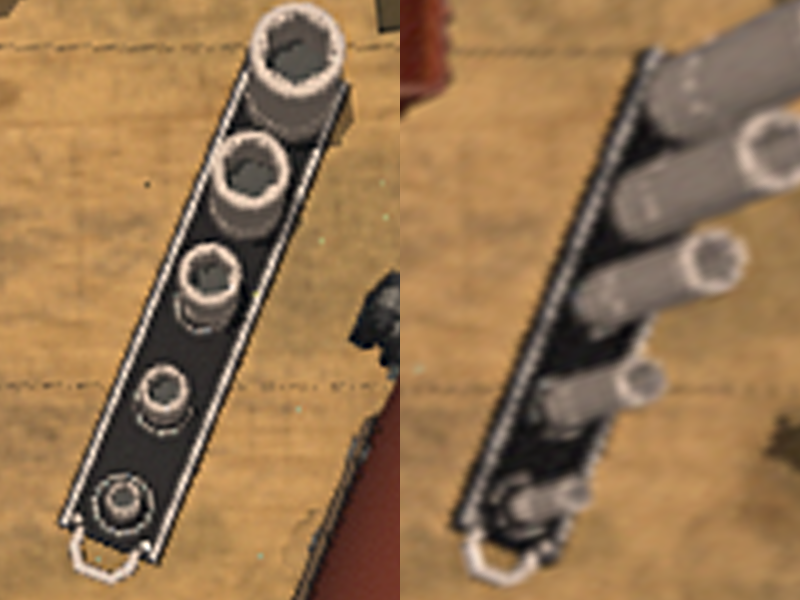

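The strip view shows all five in order. The mouths match the expected pixels to within about 3 mm, except the 36 mm socket, which is about 4.5 mm off along the strip at (210,274) against (205,281). I'll correct that one.

Call:
arm_command(rows=[[-4, 15, 0, 0, 0, 0, 0.25], [-7, 35, 0, 0, 0, 0, 0.25], [-7, 35, 0, 0, 0, 0, 0.25], [-7, 35, 0, 0, 0, 0, 0.25], [-6, 30, 0, 0, 0, 0, 0.25], [-2.7, 9.7, 0, 0, 0, 0, 0.25], [0, 0, 0, 0, 0, 0, 0.25], [0, 0, 0, 0, 0, 0, 0.25]])

```text
time_s: 33.35
eef_pos: [0.5701, 0.0351, 0.1833]
orientation: [-0.0, 0.191, 0.982, -0.0]
ft_force: [0.5, -0.7, 0.8]
gripper_width: 0.064
grip_force: 0.0
```

```bash
python3 -c "
from m import *
wfit('w14.png',((36,54),),z0=.006)"
```

```text
t 33.35 [0.5701 0.0351 0.1833] [-1.000e-04  1.912e-01  9.816e-01 -2.000e-04] w 0.06399967171003797
0.96 [250.4  15.1  27.9  30.1] 36 xy [459.9  78. ] res [ 0.  11.3 24.1 35.9] delta [118.3  -1.6   0. ]
0.75 [252.  181.7  47.4  57.3] 36 xy [569.8  34.8] res [-0.   0.1 -1.6 -1.9] delta [ 0.2 -0.5  0. ]
0.69 [252.4 250.9  57.5  75. ] 36 xy [630.5  10.6] res [ -0.    0.5 -14.5 -13.1] delta [-65.1  -0.1  -0. ]
0.69 [253.2 314.   58.9  61.3] 36 xy [690.6 -12.9] res [  0.   -1.1 -18.4   5.5] delta [-129.6    0.7   -0. ]
0.67 [252.4  97.8  36.9  34.9] 36 xy [508.3  60. ] res [ 0.   1.7 12.2 16. ] delta [66.7 -0.2  0. ]
```

Call:
arm_command(rows=[[0, 0, 30, 0, 0, 0, 0.25], [0, 0, 35, 0, 0, 0, 0.25], [0, 0, 35, 0, 0, 0, 0.25], [0, 0, 25, 0, 0, 0, 0.25], [0, 0, 14, 0, 0, 0, 0.25], [0, 0, 8, 0, 0, 0, 0.25], [0, 0, 0, 0, 0, 0, 0.25], [0, 0, 0, 0, 0, 0, 0.6], [0, 0, 0, 0, 0, 0, 0.8], [0, 0, 0, 0, 0, 0, 0.8], [0, 0, 0, 0, 0, 0, 0.8], [0, 0, -4, 0, 0, 0, 0.8], [2, 0, 0, 0, 0, 0, 0.8], [1.5, 0, 0, 0, 0, 0, 0.8], [0, 0, 0, 0, 0, 0, 0.8], [0, 0, 3.5, 0, 0, 0, 0.8], [0, 0, 0, 0, 0, 0, 0.8], [0, 0, 0, 0, 0, 0, 0.55], [0, 0, 0, 0, 0, 0, 0.35], [0, 0, 0, 0, 0, 0, 0.3]])

```text
time_s: 35.45
eef_pos: [0.5669, 0.0367, 0.0366]
orientation: [-0.0, 0.191, 0.982, -0.0]
ft_force: [0.4, -1.0, -0.1]
gripper_width: 0.0599
grip_force: 0.0
```

Call:
arm_command(rows=[[0, 0, -15, 0, 0, 0, 0.25], [0, 0, -35, 0, 0, 0, 0.25], [0, 0, -40, 0, 0, 0, 0.25], [0, 0, -40, 0, 0, 0, 0.25], [0, 0, -17, 0, 0, 0, 0.2], [0, 0, 0, 0, 0, 0, 0.2], [0, 0, 0, 0, 0, 0, 0.2]])

```text
time_s: 36.15
eef_pos: [0.5668, 0.0367, 0.1833]
orientation: [-0.0, 0.191, 0.982, 0.0]
ft_force: [-0.9, -0.2, -0.0]
gripper_width: 0.0686
grip_force: 0.0
```

```bash
python3 -c "
from m import *
wfit('w15.png',((36,54),),z0=.006)
wfit('w15.png',((54,78),),z0=.006)"
```

```text
t 36.15 [0.5668 0.0367 0.1833] [-1.000e-04  1.914e-01  9.815e-01  0.000e+00] w 0.06858497091861544
0.9 [251.5  17.6  30.6  34.3] 36 xy [457.6  80.1] res [ 0.   9.9 21.4 31.4] delta [117.6  -0.8   0. ]
0.87 [251.4 103.   33.2  35.2] 36 xy [508.2  59.5] res [ 0.   1.8 15.7 15.3] delta [62.9 -0.9  0. ]
0.83 [253.1 256.8  58.1  80.2] 36 xy [633.2  10.4] res [ -0.    0.9 -15.4 -17.8] delta [-71.4   0.5  -0. ]
0.68 [253.5 315.5  59.2  61.6] 36 xy [688.9 -11.7] res [  0.   -1.1 -18.8   5.3] delta [-131.3    1.    -0. ]
t 36.25 [0.5661 0.0367 0.1824] [-1.100e-03  1.914e-01  9.815e-01 -1.000e-04] w 0.06842098182097855
0.97 [250.7 183.2  49.6  57.8] 54 xy [559.3  37.9] res [ 0.1 -2.4 26.6 28.2] delta [ 6.8 -1.4  0. ]
0.97 [254.2 317.3  58.6  56. ] 54 xy [675.  -6.] res [ 0.  -4.5  8.4 47.2] delta [-117.     1.3   -0.3]
0.82 [252.4 103.8  35.   33.3] 54 xy [512.5  58.2] res [ 0.1  9.2 45.7 49.6] delta [57.7 -0.3  0.1]
0.71 [252.6 258.2  56.   76.8] 54 xy [622.6  13.8] res [ 0.  -1.5 14.9 19.9] delta [-61.   -0.   -0.1]
0.7 [251.3  18.7  30.4  34.1] 54 xy [474.3  72.9] res [ 0.2 29.  54.4 59.4] delta [98.6 -1.   0.2]
```

Now I'll clear the view, make the last check and hand in.

Call:
arm_command(rows=[[10, -15, 0, 0, 0, 0, 0.2], [20, -30, 0, 0, 0, 0, 0.2], [20, -30, 0, 0, 0, 0, 0.2], [20, -30, 0, 0, 0, 0, 0.2], [10, -30, 0, 0, 0, 0, 0.2], [0, -15, 0, 0, 0, 0, 0.2], [0, 0, 0, 0, 0, 0, 0.2], [0, 0, 0, 0, 0, 0, 0.2]])

```text
time_s: 37.15
eef_pos: [0.4364, -0.0722, 0.1835]
orientation: [-0.0, 0.192, 0.981, 0.0]
ft_force: [0.4, 0.0, -0.4]
gripper_width: 0.0682
grip_force: 0.0
```

```bash
python3 -c "
from m import *
stripchk('s16.png')"
```

```text
(no output)
```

View pics/s16.png

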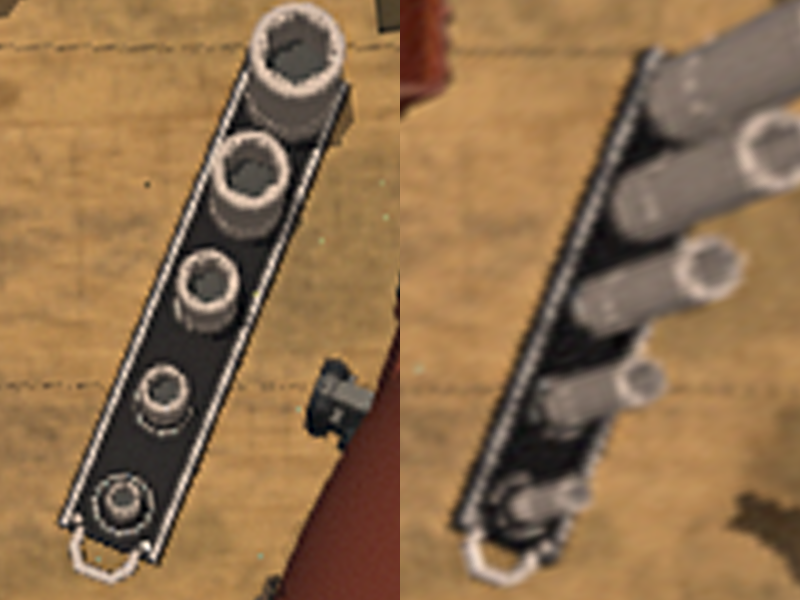

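The 36 mm socket's mouth is now at (208,281) against an expected (205,281), and its ring is covered. All five are upright, in order and centred.

```bash
python3 -c "
from bench import sign_off
print(sign_off())"
```

```text
the job is handed in; nothing more can be done
None
```

I handed in the job with all five sockets upright on the strip, smallest at the loop to largest at the far end, each within about 3 mm of its ring's centre, after about 37 s of the 118 s allowed.

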